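# Lamp test on the gel light box

## Task

Give the gel light box on the lab bench a short lamp test: pull its blue push-pull knob straight up until it clicks into its outer detent, leave it out for about two seconds, then push it fully home again and let go. Leave the black knob on the grey dry-block heater alone.

Things in the scene. Friction and masses are not known exactly. Their poses are not given: they have to be found in the camera images.
- lamp_knob_grip (a point): centre, half-way up, of the blue knob: upright ribbed cylinder, diameter 28, height 34, on a thin stem on the white gel light box (190 x 220 x 65 mm, pale window, fixed to the bench, left or right of the heater). Moves with the knob; z up, along the pull. Pushed home it is 27 mm above the box's flat top (gap under the knob 10 mm). Nothing else stands up on that box
- lamp_knob (a joint): travel of the blue knob in m: 0 = fully pushed in (lamp off), as it starts; 0.024 = pulled straight up to its outer detent and stop (lamp on). A snap spring drives it from the middle (0.012) to the nearer end, where it stays by itself; about 5 N starts it from either end
- heater_knob_grip (a point): centre, half-way up, of the black knob of the same shape and size on the grey dry-block heater (190 x 220 x 85 mm, aluminium block with tubes), 27 mm above that case's top; not to be operated
- heater_knob (a joint): travel of the black heater knob in m: 0 = pushed in, as it starts and must stay; 0.024 = pulled up

How it is judged:
On the way:
1. the blue lamp knob is out at its detent (more than 19 of 24 mm) and stays out for 1 s (value of joint lamp_knob above 0.019 m), for 1 s.
At the end, for the whole second after the job is handed in: the blue lamp knob is pushed home again (less than 4 mm out) after having been out, and the black heater knob is still pushed in (less than 4 mm out) (value of joint each of lamp_knob, heater_knob below 0.004 m); the robot touches nothing.
It fails at once if the black heater knob is pulled out by more than 8 mm (value of joint heater_knob above 0.008 m).
It also fails if it takes over 35 s, if anything falls off the work surface, if the arm or the gripper's body presses on something with over 40 N, if the wrist force passes 120 N, or if a joint passes its speed limit or range.

## Robot

A 6-joint arm with a two-finger parallel gripper is mounted at the origin on the work surface. World frame = base frame: x ahead of the robot, y to its left, z up, the work surface at z = 0. Lengths are in m, angles in rad, forces in N, time in s.
With the tool pointing down it reaches from about 0.25 to 0.8 m from the base axis. Payload 3.9 kg.
Tool frame: the origin (TCP) lies midway between the tips of the shut fingers; the grasp point (between the pads) lies r.hold_point_z behind it (r.hold_point_z is the distance from the TCP to the grasp point, in m); z points along the fingers, y is the line along which they close (so a half turn about z gives the same grasp; the last joint's range is limited). The gripper opens to 85 mm and grips with 20 to 120 N. Pads are 22 mm wide; open, the fingers measure 114 mm over their backs; the gripper's body (76 mm by 85 mm) begins 54 mm behind the grasp point. The pads swing forward as they close: fully open they stand 13 mm farther back than shut.
Start: joints at [1.162, 0.26, -0.138, 1.173, 0, 1.571], TCP at [0.209, 0.482, 0.231] pointing down, gripper open.
Joint ranges: [-2.78, 2.78], [-0.83, 1.72], [-1.28, 1.37], [-1.9, 2.12], [-1.57, 1.48], [-3.14, 3.14]. Speed limits (rad/s): [2.57, 2.57, 3.14, 3.14, 3.14, 3.14].

## Interface

Orientations are given as a rotation vector (axis times angle).
In Python, from bench import r gives the robot as it stands. The module is installed in compiled form; this text tells all that it offers.
- The arm moves only by the shell command python3 -m inch 'ROWS' [FORCE]. ROWS is JSON, a list of rows, each a list of 3 entries, a list of its own where there are three numbers: the shift along the tool's x, y, z in units of 25 mm (1.0 is 25 mm), then the turn, a rotation vector about the tool's x, y, z in units of 0.12 rad (1.0 is 0.12 rad), then the finger opening in mm, from 0 to 85.4. A call has 1 to 10 rows; each row shifts and turns the commanded pose from where the row before left it, along the tool's axes as they then stand; what a row does not reach is not made up. A row lasts 1/12 s, in which the tool goes at most 41.7 mm and 7.16 degrees, less where a joint would pass 70% of its speed; a pose out of reach is approached as far as the arm can. A call with a number of a shift or a turn outside -1 to 1 is refused whole. A call with a gripper value outside its range is refused whole. The fingers move at their own pace and stop on an object; FORCE is the grip in N (left out, the last holds). Time passes only in rows, so rows that do not move let the fingers close. It gives the time, the measured TCP pose, the force, the opening and the grip force at its end, in the units of the state.
- r.state(): the state, without advancing time (a new reading comes with each control period).
- r.grab_frame(name): name is "side" or "top"; returns (picture, depth): 400x640x3 uint8, blue, green, red; 400x640 float32, m along the optical axis (not along the pixel's ray), 0 where there is no reading.
- r.camera_model(name): a dict with "mtx" (3x3 intrinsics, pixels), "D" ([k1, k2, p1, p2, k3] as OpenCV has them; the pictures are not rectified), "camera_from_world" (4x4, takes a point from world to camera coordinates). Camera axes: x right, y down, z forward; pixel columns grow to the right and rows downward; lengths in m; the calibration is good to about 2 mm. A picture is of the moment at which its call begins. camera_model takes no time and is no camera call.
- r.sign_off(): hands the job in; it is judged then, once.
The state is a dict: "time_s": time; "q": joint angles; "dq": joint speeds; "tau": joint torques, N m; "tcp_pos": TCP position; "ee_rot": TCP orientation; "wrist_force": force on the tool from outside, world axes, zero at the start; "ft_torque": the same for the moment, N m; "gripper_width": opening from 0.0 (shut) to 1.0 (fully open); "grasp_force": force on a finger pad.
Only numpy, scipy, OpenCV 4.12 (cv2) and the standard library are available. Lean on these libraries where they do the work, as an engineer would, in place of code of your own. Each camera call takes 0.05 s, during which the arm holds its last target. There are 200 camera calls.

## Working session

There is one attempt and no reset: what is moved stays moved. The work goes in short steps, Python scripts to look and compute and a shell command to move; the robot and the scene stay as the last step left them, time stands still between calls to the robot, and variables do not carry over. Pictures are saved under pics/ and viewed, at most 10 in all, crops included, and the job is handed in when it is done.

```bash
mkdir -p pics
python3 - <<'E'
from bench import r
import cv2,numpy as np
s=r.state();print(s['time_s'],s['tcp_pos'],s['ee_rot'],s['gripper_width'],r.hold_point_z)
for n in('side','top'):
    p,d=r.grab_frame(n);cv2.imwrite(f'pics/{n}0.png',p);np.save(f'pics/{n}0.npy',d)
    m=r.camera_model(n);print(n,np.linalg.inv(m['camera_from_world']).round(3),m['mtx'],m['D'])
E
```

```text
0.0 [0.20842479 0.48108456 0.23043226] [-0.63769832 -3.07574247  0.00315503] 0.9965918322828087 0.0187
side [[ 0.996 -0.037  0.086  0.447]
 [-0.093 -0.506  0.858 -0.642]
 [ 0.011 -0.862 -0.507  0.529]
 [ 0.     0.     0.     1.   ]] [[421.98537873   0.         316.0368268 ]
 [  0.         421.98537873 201.44168192]
 [  0.           0.           1.        ]] [-0.09526118  0.          0.          0.          0.        ]
top [[-0.014 -0.987  0.158  0.36 ]
 [-1.     0.012 -0.015  0.047]
 [ 0.013 -0.158 -0.987  0.94 ]
 [ 0.     0.     0.     1.   ]] [[404.84762904   0.         325.01686315]
 [  0.         404.84762904 200.42421906]
 [  0.           0.           1.        ]] [-0.10498537  0.          0.          0.          0.        ]
```

View pics/side0.png

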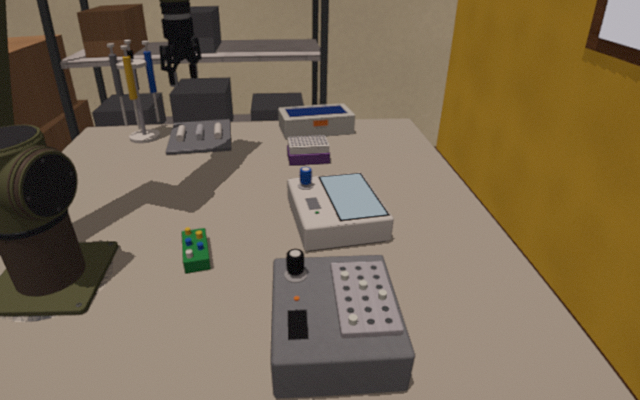

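View pics/top0.png

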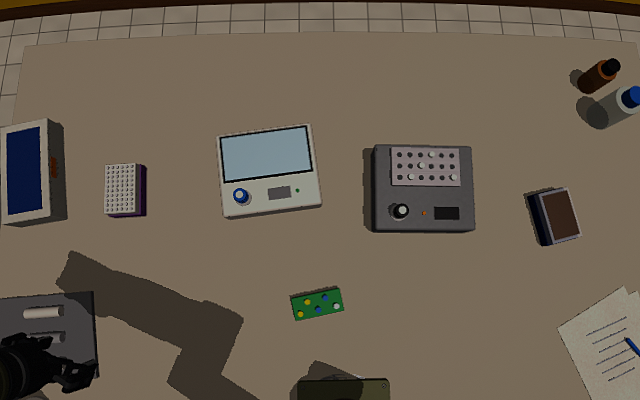

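The side view shows the blue knob at about (306,176), on the white box; the black knob is at (295,262). In the top view the blue knob is at (241,196) and the black one at (401,211), so the two are about 0.35 m apart.

```bash
cat > h.py <<'E'
import cv2,numpy as np
from bench import r
def ray(n,px):
    m=r.camera_model(n);u=cv2.undistortPoints(np.array([[px]],float),m['mtx'],np.array(m['D']))[0,0]
    T=np.linalg.inv(m['camera_from_world']);d=T[:3,:3]@[u[0],u[1],1]
    return T[:3,3],d   # d per unit depth
def tri(a,b):
    (o1,d1),(o2,d2)=a,b
    t=np.linalg.lstsq(np.c_[d1,-d2],o2-o1,rcond=None)[0]
    p,q=o1+t[0]*d1,o2+t[1]*d2
    return (p+q)/2,np.linalg.norm(p-q)
def blue(p,roi):
    x,y,w,h=roi;hsv=cv2.cvtColor(p,cv2.COLOR_BGR2HSV)
    k=cv2.inRange(hsv,(100,130,40),(125,255,255));z=np.zeros_like(k);z[y:y+h,x:x+w]=k[y:y+h,x:x+w]
    c=max(cv2.findContours(z,cv2.RETR_EXTERNAL,cv2.CHAIN_APPROX_NONE)[0],key=cv2.contourArea)
    return cv2.boundingRect(c),cv2.convexHull(c)
E
python3 - <<'E'
from h import *
P={n:(cv2.imread(f'pics/{n}0.png'),np.load(f'pics/{n}0.npy')) for n in('side','top')}
R={'side':(290,155,32,40),'top':(225,180,32,32)};c={}
for n in R:
    b,h=blue(P[n][0],R[n]);c[n]=(b[0]+(b[2]-1)/2,b[1]+(b[3]-1)/2);print(n,b,c[n])
    o,d=ray(n,c[n]);print(' depth pt',(o+d*P[n][1][int(c[n][1]),int(c[n][0])]).round(4))
print(tri(ray('side',c['side']),ray('top',c['top'])))
for px in[(220,150),(270,207),(310,200),(300,140),(226,212),(313,204),(225,139),(308,128)]:
    o,d=ray('top',px);print(px,(o+d*P['top'][1][px[1],px[0]]).round(4))
E
```

```text
side (301, 169, 10, 16) (305.5, 176.5)
 depth pt [0.5071 0.1975 0.098 ]
top (233, 188, 15, 15) (240.0, 195.0)
 depth pt [0.506  0.2111 0.1122]
(array([0.50922313, 0.21564296, 0.08891497]), np.float64(0.001735266688575472))
(220, 150) [0.6171 0.2677 0.0664]
(270, 207) [0.4868 0.154  0.0654]
(310, 200) [0.501  0.0665 0.0673]
(300, 140) [0.638  0.0879 0.0656]
(226, 212) [0.4772 0.2509 0.0635]
(313, 204) [0.4929 0.0601 0.0616]
(225, 139) [0.6418 0.2565 0.069 ]
(308, 128) [0.6649 0.0697 0.069 ]
```

```bash
python3 -m inch '[[[-0.8,-0.25,0],[0,0,0],85],[[-0.8,-0.25,0],[0,0,0],85],[[-0.8,-0.25,0],[0,0,0],85],[[-0.8,-0.25,0],[0,0,0],85],[[-0.8,-0.25,0],[0,0,0],85],[[-0.8,-0.25,0],[0,0,0],85],[[-0.8,-0.25,0],[0,0,0],85],[[-0.8,-0.25,0],[0,0,0],85],[[-0.8,-0.25,0],[0,0,0],85],[[-0.8,-0.25,0],[0,0,0],85]]' && python3 -m inch '[[[-0.8,-0.25,0.1],[0,0,0],85],[[-0.8,-0.25,0.1],[0,0,0],85],[[-0.8,-0.25,0.1],[0,0,0],85],[[-0.8,-0.25,0.1],[0,0,0],85],[[-0.8,-0.25,0.1],[0,0,0],85],[[-0.8,-0.25,0.1],[0,0,0],85],[[-0.8,-0.25,0.1],[0,0,0],85],[[-0.8,-0.25,0.1],[0,0,0],85],[[-0.8,-0.25,0.1],[0,0,0],85],[[0,0,0],[0,0,0],85]]'
python3 - <<'E'
from h import *
from scipy.spatial.transform import Rotation as Ro
p,d=r.grab_frame('side');cv2.imwrite('pics/side1.png',p)
s=r.state();M=Ro.from_rotvec(s['ee_rot']).as_matrix()
g=s['tcp_pos']+M[:,2]*-r.hold_point_z
print(s['time_s'],s['tcp_pos'],g,M.round(3))
print('units',M.T@(np.array([.509,.2145,.096])-g)/.025)
E
```

```text
time_s: 0.93
tcp_pos: [0.3678, 0.3439, 0.2309]
ee_rot: [-0.638, -3.076, 0.001]
wrist_force: [0.7, -0.0, -0.7]
gripper_width: 0.995
grasp_force: 0.0
time_s: 1.77
tcp_pos: [0.5123, 0.2194, 0.2077]
ee_rot: [0.643, 3.075, -0.002]
wrist_force: [1.1, -0.0, -0.6]
gripper_width: 0.998
grasp_force: 0.0
1.8167 [0.51083434 0.22047916 0.20788475] [0.51085829 0.22049034 0.22658473] [[-0.917  0.4   -0.001]
 [ 0.4    0.917 -0.001]
 [ 0.001 -0.001 -1.   ]]
units [-0.03260568 -0.24380267  5.2236226 ]
```

View pics/side1.png

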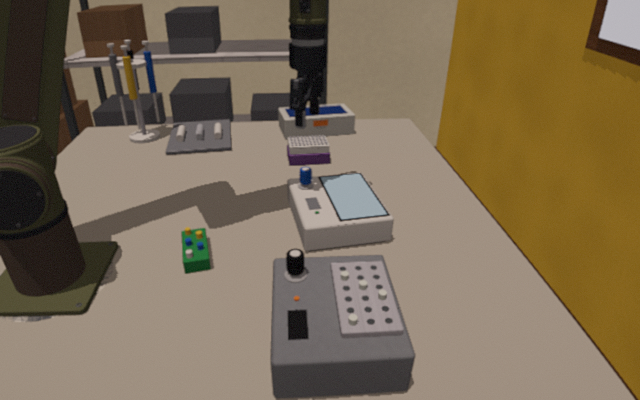

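The fingers, at about (305,112), hang directly above the blue knob at (306,176), with nothing in the way. Next I descend.

```bash
python3 -m inch '[[[0,-0.24,0.6],[0,0,0],85],[[0,0,0.6],[0,0,0],85],[[0,0,0.6],[0,0,0],85],[[0,0,0.6],[0,0,0],85],[[0,0,0.6],[0,0,0],85],[[0,0,0.6],[0,0,0],85],[[0,0,0.6],[0,0,0],85],[[0,0,0.5],[0,0,0],85],[[0,0,0.4],[0,0,0],85],[[0,0,0],[0,0,0],85]]'
python3 - <<'E'
from h import *
p,d=r.grab_frame('side');cv2.imwrite('pics/side2.png',cv2.resize(p[80:230,220:420],None,fx=4,fy=4))
p,d=r.grab_frame('top');cv2.imwrite('pics/top2.png',cv2.resize(p[120:270,160:360],None,fx=4,fy=4))
s=r.state();print(s['time_s'],s['tcp_pos'],s['wrist_force'])
E
```

```text
time_s: 2.65
tcp_pos: [0.5055, 0.2161, 0.0792]
ee_rot: [-0.635, -3.073, 0.004]
wrist_force: [-0.7, -0.7, 0.1]
gripper_width: 0.995
grasp_force: 0.0
2.75 [0.50721488 0.21649037 0.08124536] [0.16742007 0.28572947 0.36104912]
```

View pics/side2.png

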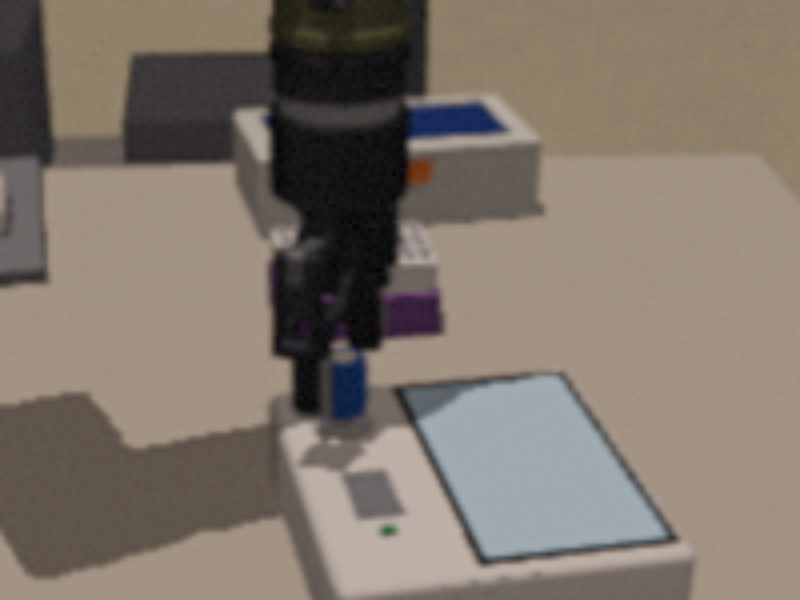

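The blue knob at crop (345,385) lies between the near finger at (305,385) and the far finger behind it. The fingers clear the box top, so I close them.

```bash
python3 -m inch '[[[0,0,0],[0,0,0],20],[[0,0,0],[0,0,0],20],[[0,0,0],[0,0,0],20],[[0,0,0],[0,0,0],20],[[0,0,0],[0,0,0],20],[[0,0,0],[0,0,0],20],[[0,0,0],[0,0,0],20],[[0,0,0],[0,0,0],20],[[0,0,0],[0,0,0],20],[[0,0,0],[0,0,0],20]]' 35
```

```text
time_s: 3.58
tcp_pos: [0.5074, 0.2146, 0.082]
ee_rot: [0.639, 3.075, -0.005]
wrist_force: [-1.4, -4.4, 4.9]
gripper_width: 0.317
grasp_force: 34.8
```

```bash
python3 -m inch '[[[0,0,-0.15],[0,0,0],20],[[0,0,-0.15],[0,0,0],20],[[0,0,-0.15],[0,0,0],20],[[0,0,-0.15],[0,0,0],20],[[0,0,-0.15],[0,0,0],20],[[0,0,-0.15],[0,0,0],20],[[0,0,-0.1],[0,0,0],20],[[0,0,0],[0,0,0],20],[[0,0,0],[0,0,0],20],[[0,0,0],[0,0,0],20]]'
python3 - <<'E'
from h import *
p,d=r.grab_frame('side');cv2.imwrite('pics/side3.png',cv2.resize(p[80:230,220:420],None,fx=4,fy=4))
s=r.state();print(s['time_s'],s['tcp_pos'],s['wrist_force'])
E
```

```text
time_s: 4.42
tcp_pos: [0.5074, 0.2146, 0.1061]
ee_rot: [-0.639, -3.076, 0.005]
wrist_force: [1.3, -5.8, -1.3]
gripper_width: 0.316
grasp_force: 38.2
4.4667 [0.50737588 0.21460487 0.10612197] [-0.46097713 -4.95534438 -2.57305763]
```

View pics/side3.png

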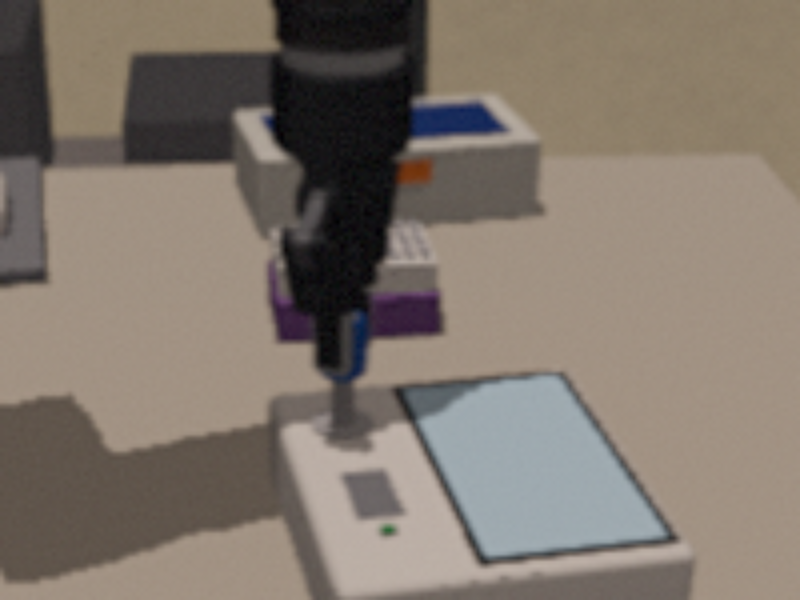

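The knob's underside has risen from crop row 418 to 380, about 24 mm, and the stem shows below it. It is at the outer detent, so I hold about 2 s and then push home.

```bash
python3 -m inch '[[[0,0,0],[0,0,0],20],[[0,0,0],[0,0,0],20],[[0,0,0],[0,0,0],20],[[0,0,0],[0,0,0],20],[[0,0,0],[0,0,0],20],[[0,0,0],[0,0,0],20],[[0,0,0],[0,0,0],20],[[0,0,0],[0,0,0],20],[[0,0,0],[0,0,0],20],[[0,0,0],[0,0,0],20]]' >/dev/null
python3 -m inch '[[[0,0,0],[0,0,0],20],[[0,0,0],[0,0,0],20],[[0,0,0],[0,0,0],20],[[0,0,0],[0,0,0],20],[[0,0,0],[0,0,0],20],[[0,0,0],[0,0,0],20],[[0,0,0],[0,0,0],20],[[0,0,0],[0,0,0],20],[[0,0,0],[0,0,0],20],[[0,0,0],[0,0,0],20]]'
python3 -m inch '[[[0,0,0.15],[0,0,0],20],[[0,0,0.15],[0,0,0],20],[[0,0,0.15],[0,0,0],20],[[0,0,0.15],[0,0,0],20],[[0,0,0.15],[0,0,0],20],[[0,0,0.15],[0,0,0],20],[[0,0,0.12],[0,0,0],20],[[0,0,0],[0,0,0],20],[[0,0,0],[0,0,0],20],[[0,0,0],[0,0,0],20]]'
```

```text
time_s: 6.13
tcp_pos: [0.5074, 0.2146, 0.1061]
ee_rot: [-0.639, -3.076, 0.005]
wrist_force: [-0.1, -5.3, -2.2]
gripper_width: 0.313
grasp_force: 38.2
time_s: 6.97
tcp_pos: [0.5075, 0.2146, 0.082]
ee_rot: [0.639, 3.075, -0.005]
wrist_force: [-1.9, -6.8, 7.5]
gripper_width: 0.312
grasp_force: 39.2
```

Home, with a light downward push. Next I release and rise, opening fully before the lift.

```bash
python3 -m inch '[[[0,0,0],[0,0,0],85],[[0,0,0],[0,0,0],85],[[0,0,0],[0,0,0],85],[[0,0,0],[0,0,0],85],[[0,0,0],[0,0,0],85],[[0,0,0],[0,0,0],85],[[0,0,0],[0,0,0],85],[[0,0,0],[0,0,0],85],[[0,0,0],[0,0,0],85],[[0,0,0],[0,0,0],85]]'
python3 -m inch '[[[0,0,-0.4],[0,0,0],85],[[0,0,-0.6],[0,0,0],85],[[0,0,-0.6],[0,0,0],85],[[0,0,-0.6],[0,0,0],85],[[0,0,-0.6],[0,0,0],85],[[0,0,-0.6],[0,0,0],85],[[0,0,-0.6],[0,0,0],85],[[0,0,-0.4],[0,0,0],85],[[0,0,0],[0,0,0],85],[[0,0,0],[0,0,0],85]]'
python3 - <<'E'
from h import *
p,d=r.grab_frame('side');cv2.imwrite('pics/side4.png',cv2.resize(p[80:280,220:420],None,fx=3,fy=3))
b,h=blue(p,(290,140,32,55));print(b,r.state()['time_s'])
E
```

```text
time_s: 7.8
tcp_pos: [0.5078, 0.2162, 0.0808]
ee_rot: [-0.638, -3.076, -0.0]
wrist_force: [-0.6, 0.3, 0.1]
gripper_width: 0.996
grasp_force: 0.0
time_s: 8.63
tcp_pos: [0.5082, 0.2164, 0.1915]
ee_rot: [0.637, 3.075, 0.001]
wrist_force: [-0.8, -0.5, -0.6]
gripper_width: 0.996
grasp_force: 0.0
(300, 170, 11, 15) 8.6833
```

View pics/side4.png

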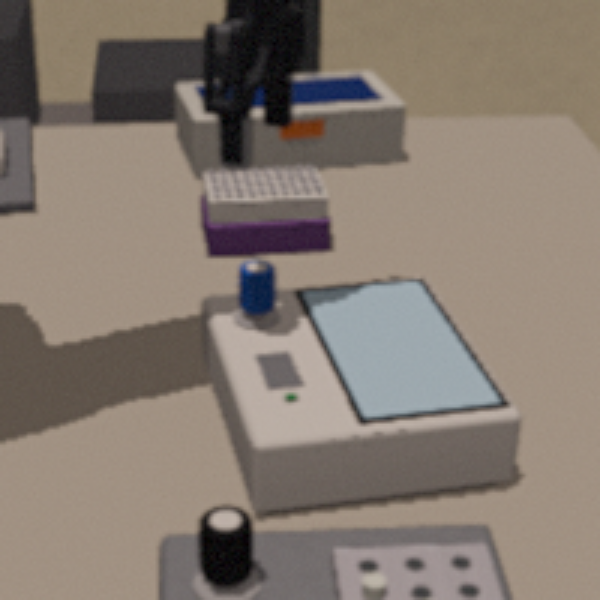

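The blue knob at crop (257,288) is back where it started: blue box rows 170–184, against 169–184 before. The gripper is clear above it and the black knob has not moved.

```bash
python3 -c "from bench import r;print(r.sign_off())"
```

```text
the job is handed in; nothing more can be done
None
```

I pulled the blue lamp knob out about 24 mm, held it there for over 2 s, then pushed it home and released it; the black heater knob was not touched, and I handed the job in at about 8.7 s (no verdict came back).

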